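Set up the bench for setting visor snaps

ROBOT

A 6-joint arm with a two-finger parallel gripper is mounted at the origin on a cart in front of the work surface, level with it; the furniture and walls round the work are solid. World frame = base frame: x ahead of the robot, y to its left, z up, the work surface at z = 0. Lengths are in m, angles in rad, forces in N, time in s.
With the tool pointing down it reaches from about 0.3 to 0.85 m from the base axis. Payload 5.4 kg.
Tool frame: the origin (TCP) lies midway between the tips of the shut fingers; the grasp point (between the pads) lies manip.grasp_offset behind it (manip.grasp_offset is the distance from the TCP to the grasp point, in m); z points along the fingers, y is the line along which they close (so a half turn about z gives the same grasp; the last joint's range is limited). The gripper opens to 85 mm and grips with 20 to 120 N. Pads are 22 mm wide; open, the fingers measure 114 mm over their backs; the gripper's body (76 mm by 85 mm) begins 54 mm behind the grasp point. The pads swing forward as they close: fully open they stand 13 mm farther back than shut.
Start: joints at [0.942, 0.158, 1.597, -0, 1.386, -0.21], TCP at [0.234, 0.525, 0.231] pointing down, gripper open.
Joint ranges: [-2.91, 2.91], [-0.94, 2.29], [0.18, 2.7], [-1.29, 4.43], [0.17, 2.64], [-3, 3]. Speed limits (rad/s): [2.57, 2.57, 3.14, 3.14, 3.14, 3.14].

INTERFACE

Orientations are given as a unit quaternion [w, x, y, z].
In Python, from plant import telemetry, read_camera, camera_model, manip gives the robot as it stands.
- The arm moves only by the tool jog_arm, never from a script. Its argument "targets" is a list of rows, each a list of 3 entries, a list of its own where there are three numbers: the shift along the tool's x, y, z normalised to -1 to 1, where 1 is 60 mm, then the turn, a rotation vector about the tool's x, y, z normalised to -1 to 1, where 1 is 8 degrees, then the opening, from 0 (shut) to 1 (fully open). In form: [[[tx, ty, tz], [wx, wy, wz], fingers], ...]. A call has 1 to 5 rows; each row shifts and turns the commanded pose from where the row before left it, along the tool's axes as they then stand; what a row does not reach is not made up. A row lasts 1/8 s, in which the tool goes at most 62.5 mm and 10.7 degrees, less where a joint would pass 70% of its speed; a pose out of reach is approached as far as the arm can. A call with a number of a shift or a turn outside -1 to 1 is refused whole. A call with a gripper value outside its range is refused whole. The fingers move at their own pace and stop on an object; "force" is the grip in N (left out, the last holds). Time passes only in rows, so rows that do not move let the fingers close. It gives the time, the measured TCP pose, the force, the opening and the grip force at its end, in the units of the state.
- telemetry.get_obs(): the state, without advancing time (a new reading comes with each control period).
- read_camera(name): name is "scene" or "top" or "wrist"; returns the picture (480x640x3 uint8, red, green, blue); there is no depth.
- camera_model(name): a dict with "K" (3x3 intrinsics, pixels), "k1" (the pictures are not rectified: a ray, as slopes to the right and down, at radius r is drawn at 1 + k1 r^2 times it, then the intrinsics apply), "cam_to_world" (4x4, takes a point from camera to world coordinates); the wrist camera has in their place "tool_from_camera" (4x4, takes a point from camera to tool coordinates, whose origin is the TCP and whose axes are the flange's). Camera axes: x right, y down, z forward; pixel columns grow to the right and rows downward; lengths in m; the calibration is good to about 2 mm. A picture is of the moment at which its call begins: read the wrist's pose just before it. camera_model takes no time and is no camera call.
- manip.finish_job(): hands the job in; it is judged then, once.
The state is a dict: "t": time; "q": joint angles; "qvel": joint speeds; "effort": joint torques, N m; "position": TCP position; "tool_rot": TCP orientation; "force": force on the tool from outside, world axes, zero at the start; "ft_torque": the same for the moment, N m; "gripper_width": opening from 0.0 (shut) to 1.0 (fully open); "grip_force": force on a finger pad.
Only numpy, scipy, OpenCV 4.12 (cv2) and the standard library are available. Lean on these libraries where they do the work, as an engineer would, in place of code of your own. Each camera call takes 0.05 s, during which the arm holds its last target. There are 200 camera calls.

TASK

Get the bench ready for setting the snap in the visor tab: seat the metal die flat in the round recess of the setting block, then lay the visor tab flat on the die, pointing front to back, with its middle hole over the die's hole. Lay the snap setter along the groove on the block's left (where the left hand takes it) and the mallet flat on the bench on the block's right, beside it, parallel and a few centimetres clear, handle towards the front edge of the bench. Stand the small yellow-lidded pot of snap caps upright on the bench a few centimetres behind the block, straight behind the die.

Things in the scene. Friction and masses are not known exactly. Their poses are not given: they have to be found in the camera images.
- setting_block: Fixed hardwood block, 140 (x) by 130 (y) by 24 mm high. Origin: centre of underside; x to its back, y to its left; turned up to 20 deg. Recess for the die: 64 mm round, 5 mm deep, dark wood floor, centre at y -20 mm. Groove for the setter: 28 mm wide, 5 mm deep, along x and open at both ends, middle at y +37 mm. Recess and groove floors are 19 mm above the bench.
- die: Die (snap anvil): pale grey metal disc, 50 mm across, 14 mm thick, small hole in the middle, lying flat; 0.16 kg. Origin: centre of underside, z up. Seated, it stands 9 mm proud of the block.
- visor_tab: Visor tab: white plastic plate 84 mm long (x), 36 mm wide (y), lying ribs up; 12 mm hole in the middle, 5 mm hole near each end. Floor 3 mm thick; along each long edge a rib 3.5 mm thick, 8 mm high over all. 30 g. Origin: centre of underside. Either end may point to the back.
- setter: Snap setter: plain slim steel bar 15 mm wide, 14 mm high, 141 mm long, lying flat; 90 g. Origin: centre of underside, y along its length (either way round in the groove). In the groove it stands 9 mm proud of the block.
- mallet_tool: Mallet lying flat, 204 mm long, 0.34 kg: black rubber head (lying cylinder, 39 mm thick, 85 mm long) and wooden handle 20 to 28 mm wide, its top 28 mm above the bench. Origin: on the bench under the middle of its length; y points along the handle to its free end (102 mm away); the head's middle is at y -82 mm. It balances at about y -30 mm.
- pot: Pot of snap caps: the smallest screw-lid pot, white with a yellow lid, 53 mm across and 50 mm high, standing; 0.22 kg. Lid from 34 mm up, body below it 50 mm across. Origin: centre of underside, z up.

How it is judged:
At the end, for the whole second after the job is handed in: Die flat in recess (10 mm); tab flat on die, centres within 12 mm, lengthwise within 0.3 rad; setter in groove, within 35 mm of mid; mallet flat, 110-200 mm right of block centre, 100 mm fore/aft, 0.3 rad, handle to front; pot upright, 98-175 mm behind block centre, 50 mm of die's line; at rest (x of die in the frame of setting_block between -0.01 and 0.01 m and y of die in the frame of setting_block between -0.03 and -0.01 m and z of die in the frame of setting_block between 0.016 and 0.0205 m and angle between each of die, visor_tab, pot's own z axis and vertical below 0.06 rad and horizontal distance between visor_tab and die below 0.012 m and angle between the x axis of visor_tab and the x axis of setting_block, either way round below 0.3 rad and z of visor_tab in the frame of setting_block between 0.03 and 0.0355 m and x of setter in the frame of setting_block between -0.035 and 0.035 m and y of setter in the frame of setting_block between 0.028 and 0.046 m and z of setter in the frame of setting_block between 0.016 and 0.0205 m and angle between the y axis of setter and the x axis of setting_block, either way round below 0.12 rad and x of mallet_tool in the frame of setting_block between -0.1 and 0.1 m and y of mallet_tool in the frame of setting_block between -0.2 and -0.11 m and angle between the y axis of mallet_tool and the x axis of setting_block, either way round below 0.3 rad and x of setting_block in the frame of mallet_tool above 0 m and height (world z) of mallet_tool below 0.006 m and angle between mallet_tool's own z axis and vertical below 0.1 rad and x of pot in the frame of setting_block between 0.098 and 0.175 m and y of pot in the frame of setting_block between -0.07 and 0.03 m and height (world z) of pot below 0.005 m and linear speed of each of die, visor_tab, setter, mallet_tool, pot below 0.01 m/s); the robot touches nothing.
It also fails if it takes over 120 s, if anything falls off the work surface, if the arm or the gripper's body presses on something with over 40 N, if the wrist force passes 120 N, or if a joint passes its speed limit or range.

## Working session

There is one attempt and no reset: what is moved stays moved. The work goes in short steps, Python scripts to look and compute and a tool call to move; the robot and the scene stay as the last step left them, time stands still between calls to the robot, and variables do not carry over. Pictures are saved under pics/ and viewed, at most 14 in all, crops included, and the job is handed in when it is done.

Besides the shell and the picture viewer there is one more tool, called after "Request:" by a JSON object that holds its "fn" and its "kwargs". jog_arm: Moves the arm, as the interface text tells. Scaled input: -1 to 1 covers 60 mm each way for a shift and 8 degrees each way for a turn. Its arguments: {"type":"object","properties":{"targets":{"type":"array","items":{"type":"array"}},"force":{"type":"number"}},"required":["targets"]}

```bash
ls; mkdir -p pics; python3 - <<'E'
from plant import telemetry, read_camera, camera_model, manip
import cv2,numpy as np
print(telemetry.get_obs()); print(manip.grasp_offset)
for n in ["scene","top","wrist"]:
    m=camera_model(n); print(n,{k:np.round(v,4).tolist() for k,v in m.items()})
    cv2.imwrite(f"pics/{n}0.png",cv2.cvtColor(read_camera(n),cv2.COLOR_RGB2BGR))
E
```

```text
pics
{'t': 0.0, 'q': array([ 9.41908065e-01,  1.59048154e-01,  1.59822947e+00,  1.38111447e-05,
        1.38619261e+00, -2.10089007e-01]), 'qvel': array([-0.0010904 , -0.00011845, -0.00025666,  0.000993  , -0.00146889,
        0.0004891 ]), 'effort': array([ 2.44584753e-04, -3.95983565e+01, -3.31432450e+01, -4.43059503e-05,
        8.20837682e-03, -2.25766576e-05]), 'position': array([0.23348357, 0.52481116, 0.23031878]), 'tool_rot': array([-3.88561790e-04,  2.07873834e-01,  9.78155196e-01, -8.54630430e-04]), 'force': array([-0.31582794,  0.29222048,  0.74071202]), 'ft_torque': array([ 0.02406714,  0.01273105, -0.036375  ]), 'grip_force': 0.0, 'gripper_width': 0.999629565572015}
0.0187
scene {'K': [[548.8209, 0.0, 319.1686], [0.0, 548.8209, 234.1242], [0.0, 0.0, 1.0]], 'k1': -0.1689, 'cam_to_world': [[0.8896, -0.2914, 0.3518, 0.0175], [-0.4567, -0.5817, 0.6731, -0.9695], [0.0085, -0.7594, -0.6505, 1.0003], [0.0, 0.0, 0.0, 1.0]]}
top {'K': [[588.4958, 0.0, 308.4708], [0.0, 588.4958, 246.9941], [0.0, 0.0, 1.0]], 'k1': -0.1191, 'cam_to_world': [[-0.019, -0.992, 0.1252, 0.3887], [-0.9998, 0.0195, 0.0033, 0.0044], [-0.0057, -0.1251, -0.9921, 1.3122], [0.0, 0.0, 0.0, 1.0]]}
wrist {'K': [[364.7583, 0.0, 321.872], [0.0, 364.7583, 240.7536], [0.0, 0.0, 1.0]], 'k1': -0.0059, 'tool_from_camera': [[0.0007, -0.9636, -0.2674, 0.0676], [1.0, 0.0009, -0.0008, -0.0006], [0.001, -0.2674, 0.9636, -0.1431], [0.0, 0.0, 0.0, 1.0]]}
```

View pics/top0.png

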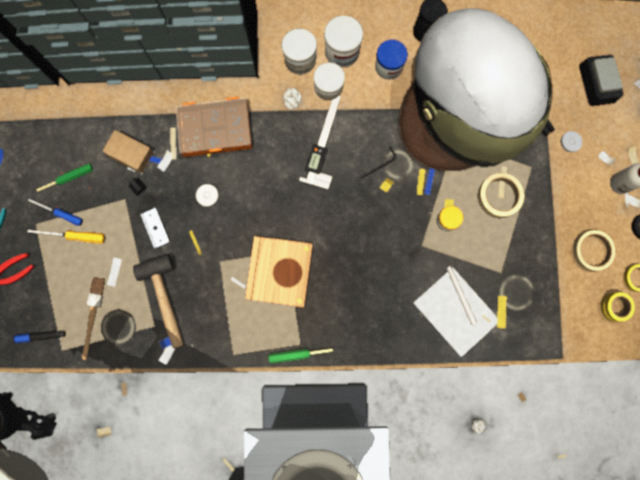

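View pics/scene0.png

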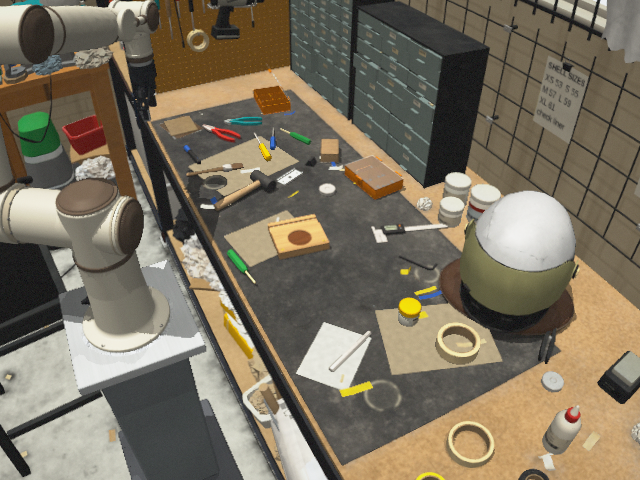

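```bash
cat > h.py <<'E'
from plant import telemetry, read_camera, camera_model, manip
import cv2, numpy as np
from scipy.spatial.transform import Rotation as R
def pose(o=None):
    o=o or telemetry.get_obs(); q=o["tool_rot"]; T=np.eye(4)
    T[:3,:3]=R.from_quat([q[1],q[2],q[3],q[0]]).as_matrix(); T[:3,3]=o["position"]; return T
def snap(n):
    T=pose() if n=="wrist" else None
    im=cv2.cvtColor(read_camera(n),cv2.COLOR_RGB2BGR); return im,T
def cam(n,T=None):
    m=camera_model(n); C=T@m["tool_from_camera"] if n=="wrist" else m["cam_to_world"]
    return np.array(m["K"]),np.array([m["k1"],0,0,0.]),np.array(C)
def ray(n,px,z,T=None):
    K,d,C=cam(n,T)
    u=cv2.undistortPoints(np.float64(px).reshape(-1,1,2),K,d)[:,0]
    v=np.c_[u,np.ones(len(u))]@C[:3,:3].T
    return (C[:3,3]+v*((z-C[2,3])/v[:,2])[:,None])[:,:2]
def proj(n,P,T=None):
    K,d,C=cam(n,T); W=np.linalg.inv(C)
    return cv2.projectPoints(np.float64(P).reshape(-1,1,3),cv2.Rodrigues(W[:3,:3])[0],W[:3,3],K,d)[0][:,0]
def blobs(mask,n,z,T=None,amin=60,off=(0,0)):
    for c in cv2.findContours(mask.astype(np.uint8),cv2.RETR_EXTERNAL,cv2.CHAIN_APPROX_NONE)[0]:
        if cv2.contourArea(c)<amin: continue
        w=ray(n,c.reshape(-1,2)+np.array(off),z,T); r=cv2.minAreaRect((w*1000).astype(np.float32))
        b=cv2.boxPoints(r); e=max([b[1]-b[0],b[2]-b[1]],key=np.linalg.norm)
        print("px",np.round(c.reshape(-1,2).mean(0)+off,1),"mm",np.round(r[0],1),"size",np.round(sorted(r[1]),1),"long-axis deg",round(np.degrees(np.arctan2(e[1],e[0]))%180,1))
E
python3 - <<'E'
from h import *
im=cv2.imread("pics/top0.png")
c=cv2.resize(im[185:365,100:340],None,fx=3.3,fy=3.3,interpolation=cv2.INTER_CUBIC); cv2.imwrite("pics/c1.png",c)
hsv=cv2.cvtColor(im,cv2.COLOR_BGR2HSV)
for n,p in dict(block=(262,270),groove=(255,280),recess=(288,272),die=(207,195),tab=(150,222),setter=(462,296),paper=(445,320),lid=(451,217),head=(150,267),handle=(166,310),mat=(220,230)).items(): print(n,hsv[p[1],p[0]])
E
```

```text
block [ 23 103 247]
groove [ 20 115 243]
recess [ 11 167 147]
die [ 23   9 247]
tab [105   2 250]
setter [ 20  13 240]
paper [ 30   6 231]
lid [ 28 185 246]
head [16 33 84]
handle [ 18  97 232]
mat [19 30 93]
```

View pics/c1.png

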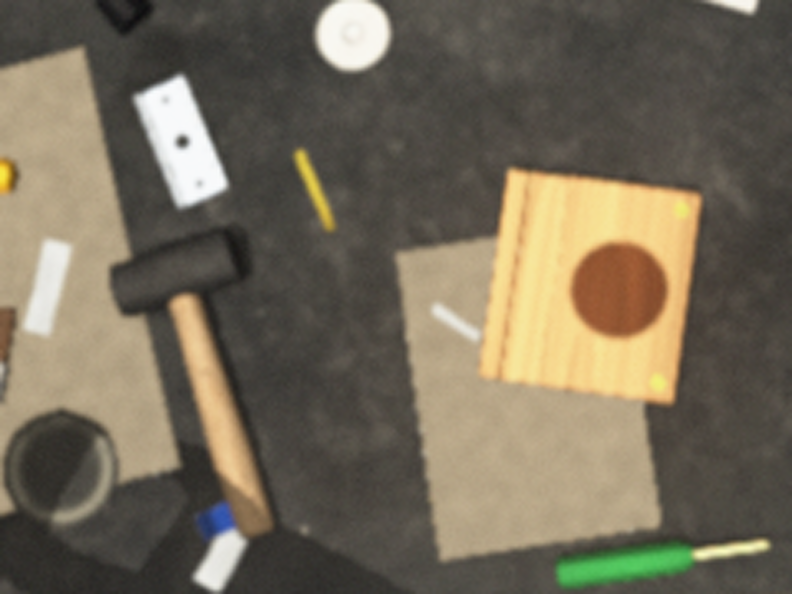

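```bash
python3 - <<'E'
from h import *
im=cv2.imread("pics/top0.png"); hsv=cv2.cvtColor(im,cv2.COLOR_BGR2HSV)
def win(m,x0,y0,x1,y1):
    o=np.zeros(m.shape,bool); o[y0:y1,x0:x1]=m[y0:y1,x0:x1]; return o
H,S,V=hsv[...,0],hsv[...,1],hsv[...,2]
print("block");blobs(win((S>75)&(V>150),240,230,320,312),"top",.024)
print("recess");blobs(win((S>145)&(V<190)&(V>80),265,250,315,300),"top",.019)
print("die");blobs(win((S<40)&(V>150),190,180,222,210),"top",.014)
print("tab");blobs(win((S<40)&(V>150),138,203,172,252),"top",.005)
print("handle");blobs(win((S>70)&(V>130),140,262,188,350),"top",.024)
print("head");blobs(win((V<66),128,250,178,285),"top",.02)
print("lid");blobs(win((S>130)&(V>150),435,200,468,235),"top",.05)
c=cv2.resize(im[255:365,405:525],None,fx=5,fy=5,interpolation=cv2.INTER_CUBIC); cv2.imwrite("pics/c2.png",c)
for P in [(0.234,0.525,.23)]: print(proj("top",P),proj("scene",P))
E
```

```text
block
px [278.  271.5] mm [498.5  76.8] size [133.1 144.6] long-axis deg 171.1
recess
px [287.2 272.4] mm [496.2  56. ] size [59.6 59.7] long-axis deg 178.9
die
px [206.5 194.6] mm [675.6 237. ] size [47.9 51. ] long-axis deg 0.2
tab
px [154.4 227.5] mm [604.9 357.7] size [38.8 87.2] long-axis deg 22.9
handle
px [165.7 309.4] mm [419.6 326.6] size [ 23.8 164.2] long-axis deg 18.9
head
px [161.5 267.6] mm [507.6 350.6] size [70.3 95.8] long-axis deg 92.9
lid
px [450.3 214.6] mm [ 612.1 -306. ] size [52.3 63.3] long-axis deg 154.3
[[ 34.16528451 407.35708173]] [[151.29665853 116.65827707]]
```

View pics/c2.png

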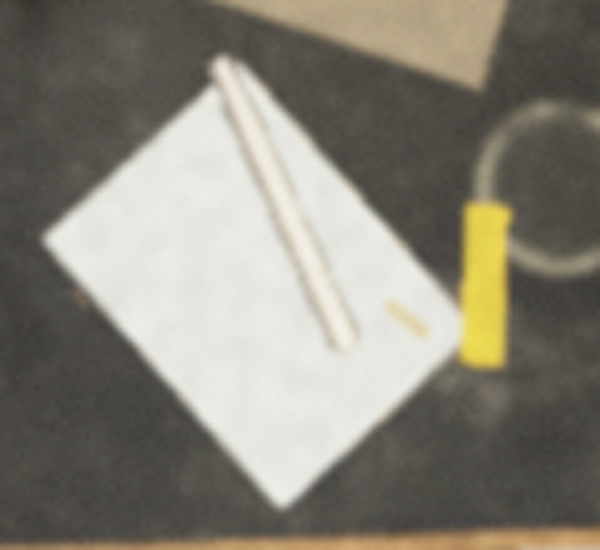

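```bash
cat >> h.py <<'E'
def go(x,y,z,phi,f,start=None,n=None):
    """rows from start pose (default measured) to TCP x,y,z with closing line at world angle phi deg; returns end pose"""
    T=pose() if start is None else start
    a=np.radians(phi); yv=np.array([np.cos(a),np.sin(a),0]); zv=np.array([0,0,-1.]); xv=np.cross(yv,zv)
    G=np.eye(4); G[:3,:3]=np.c_[xv,yv,zv]; G[:3,3]=[x,y,z]
    d=G[:3,3]-T[:3,3]; w=R.from_matrix(T[:3,:3].T@G[:3,:3]).as_rotvec(degrees=True)
    n=n or int(np.ceil(max(abs(d).max()/.055,abs(w).max()/7.9,np.linalg.norm(d)/.058,1)))
    Rc=R.from_matrix(T[:3,:3]); 
    for i in range(n):
        s=Rc.inv().apply(d/n)/.06; print(f"[[{s[0]:.2f},{s[1]:.2f},{s[2]:.2f}],[{w[0]/n/8:.2f},{w[1]/n/8:.2f},{w[2]/n/8:.2f}],{f}],",end="\n" if i%5==4 else "")
        Rc=Rc*R.from_rotvec(w/n,degrees=True)
    print(" |",n); return G
E
python3 - <<'E'
from h import *
w=ray("top",[(450,267.4),(474,324)],.014)*1000; d=w[0]-w[1]
print("setter",w.round(1),w.mean(0).round(1),np.linalg.norm(d),np.degrees(np.arctan2(d[1],d[0])))
go(.467,.343,.17,108.9,1)
E
```

```text
setter [[ 500.5 -305.5]
 [ 373.8 -353.7]] [ 437.1 -329.6] 135.52394537915717 20.83525939802309
[[-0.80,-0.20,0.17],[-0.00,-0.00,-0.89],1],[[-0.77,-0.30,0.17],[-0.00,-0.00,-0.89],1],[[-0.72,-0.39,0.17],[-0.00,-0.00,-0.89],1],[[-0.67,-0.48,0.17],[-0.00,-0.00,-0.89],1],[[-0.61,-0.56,0.17],[-0.00,-0.00,-0.89],1],
[[-0.53,-0.63,0.17],[-0.00,-0.00,-0.89],1], | 6
```

Request:
{"fn": "jog_arm", "kwargs": {"targets": [[[-0.8, -0.2, 0.17], [0, 0, -0.89], 1], [[-0.77, -0.3, 0.17], [0, 0, -0.89], 1], [[-0.72, -0.39, 0.17], [0, 0, -0.89], 1], [[-0.67, -0.48, 0.17], [0, 0, -0.89], 1], [[-0.61, -0.56, 0.17], [0, 0, -0.89], 1]], "force": 60}}

```text
t: 0.78
position: [0.4293, 0.3713, 0.1797]
tool_rot: [-0.0, -0.103, 0.995, -0.0]
force: [0.1, -0.2, -0.6]
gripper_width: 1.002
grip_force: 0.0
```

Request:
{"fn": "jog_arm", "kwargs": {"targets": [[[-0.53, -0.63, 0.17], [0, 0, -0.89], 1], [[0, 0, 0], [0, 0, 0], 1], [[0, 0, 0], [0, 0, 0], 1]]}}

```text
t: 1.15
position: [0.4667, 0.342, 0.1698]
tool_rot: [-0.0, -0.162, 0.987, 0.0]
force: [0.6, 0.4, -0.6]
gripper_width: 0.998
grip_force: 0.0
```

```bash
python3 - <<'E'
from h import *
o=telemetry.get_obs(); print(o["t"],o["position"].round(4),o["q"].round(2)); T=pose(); print(T[:3,:3].round(3))
im,T=snap("wrist"); cv2.imwrite("pics/w1.png",im)
hsv=cv2.cvtColor(im,cv2.COLOR_BGR2HSV); print(proj("wrist",[[.467,.343,.028]],T))
H,S,V=cv2.split(hsv); m=(S>70)&(V>130)
blobs(m,"wrist",.02,T,300)
E
```

```text
1.15 [0.4667 0.342  0.1698] [ 0.42  0.22  1.65  0.    1.27 -1.47]
[[-0.947 -0.32  -0.001]
 [-0.32   0.947  0.   ]
 [ 0.001  0.    -1.   ]]
[[323.64197872 228.67999169]]
px [427.7 382.5] mm [576.6 485.1] size [26.6 38.5] long-axis deg 83.3
px [475.8 281.2] mm [470.  481.1] size [26.5 35.5] long-axis deg 169.8
px [549.2 170.4] mm [367.9 496.9] size [ 14.5 115.9] long-axis deg 171.2
px [ 43.1 175.7] mm [504.5 117.2] size [ 40.4 143.6] long-axis deg 171.1
px [  9.9 135.3] mm [483.2  96.3] size [ 28.  115.9] long-axis deg 5.6
px [327.6 136.5] mm [413.8 330.5] size [ 37.9 169.7] long-axis deg 15.9
px [521.9  42.4] mm [290.4 438.1] size [  8.2 194.9] long-axis deg 90.0
```

View pics/w1.png

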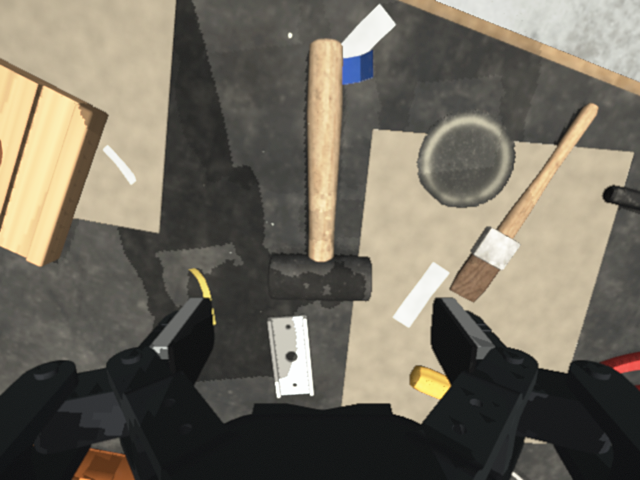

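```bash
python3 - <<'E'
from h import *
T=pose()
w=ray("wrist",[(321.5,250),(325,60),(319,257)],.020,T)*1000; d=w[0]-w[1]; print(w.round(1),np.degrees(np.arctan2(d[1],d[0])))
print("tab",ray("wrist",[(288.5,318),(295,396),(291,357)],.005,T))
x,y=(w[2]+ (w[1]-w[2])/np.linalg.norm(w[1]-w[2])*30)/1000; print(x,y)
a=np.degrees(np.arctan2(d[1],d[0]))+90
go(x,y,.004,a,1)
E
```

```text
[[486.7 348.4]
 [347.8 304. ]
 [493.2 348.4]] 17.742775042328343
tab [[0.56361666 0.34205964]
 [0.64326614 0.37372415]
 [0.60235598 0.35668743]]
0.46454893774155465 0.33966280450927594
[[0.01,-0.01,0.69],[0.00,-0.00,0.03],1],[[0.01,-0.01,0.69],[0.00,-0.00,0.03],1],[[0.01,-0.01,0.69],[0.00,-0.00,0.03],1],[[0.01,-0.01,0.69],[0.00,-0.00,0.03],1], | 4
```

Request:
{"fn": "jog_arm", "kwargs": {"targets": [[[0.01, -0.01, 0.69], [0, 0, 0.03], 1], [[0.01, -0.01, 0.69], [0, 0, 0.03], 1], [[0.01, -0.01, 0.69], [0, 0, 0.03], 1], [[0.01, -0.01, 0.69], [0, 0, 0.03], 1], [[0, 0, 0], [0, 0, 0], 0.6]]}}

```text
t: 1.82
position: [0.4617, 0.3384, 0.0015]
tool_rot: [-0.004, -0.155, 0.988, -0.001]
force: [-0.3, 1.2, 0.1]
gripper_width: 0.816
grip_force: 0.0
```

Request:
{"fn": "jog_arm", "kwargs": {"targets": [[[0, 0, 0], [0, 0, 0], 0], [[0, 0, 0], [0, 0, 0], 0], [[0, 0, 0], [0, 0, 0], 0], [[0, 0, 0], [0, 0, 0], 0], [[0, 0, 0], [0, 0, 0], 0]], "force": 80}}

```text
t: 2.45
position: [0.4672, 0.3399, 0.0072]
tool_rot: [0.002, -0.154, 0.988, 0.001]
force: [-0.7, -0.1, 6.9]
gripper_width: 0.235
grip_force: 78.2
```

Request:
{"fn": "jog_arm", "kwargs": {"targets": [[[0, 0, 0], [0, 0, 0], 0], [[0, 0, -0.2], [0, 0, 0], 0], [[0, 0, -0.5], [0, 0, 0], 0], [[0, 0, -0.5], [0, 0, 0], 0]]}}

```text
t: 2.95
position: [0.4651, 0.3385, 0.0774]
tool_rot: [-0.0, -0.154, 0.988, -0.0]
force: [-0.4, -0.1, -4.3]
gripper_width: 0.228
grip_force: 79.1
```

```bash
python3 - <<'E'
from h import *
o=telemetry.get_obs(); print(o["gripper_width"]*85,o["position"],o["grip_force"],o["force"],o["ft_torque"])
# target: block centre (.4985,.0768), yaw -8.9
c=np.array([.4985,.0768]); a=np.radians(-8.9); Rb=np.array([[np.cos(a),-np.sin(a)],[np.sin(a),np.cos(a)]])
g=c+Rb@[.03,-.155]; print(g)
G=go(*g,.085,90-8.9,0)
go(*g,.012,90-8.9,0,G,3)
E
```

```text
19.405409787684953 [0.4650521  0.33854066 0.07743915] 79.12996723491233 [-0.40177075 -0.14442355 -4.25229749] [-0.02739441 -0.03266479  0.03951276]
[ 0.50415869 -0.08097509]
[[0.19,-0.86,-0.02],[-0.00,-0.00,0.42],0],[[0.14,-0.87,-0.02],[-0.00,-0.00,0.42],0],[[0.09,-0.87,-0.02],[-0.00,-0.00,0.42],0],[[0.04,-0.88,-0.02],[-0.00,-0.00,0.42],0],[[-0.01,-0.88,-0.02],[-0.00,-0.00,0.42],0],
[[-0.06,-0.88,-0.02],[-0.00,-0.00,0.42],0],[[-0.12,-0.87,-0.02],[-0.00,-0.00,0.42],0],[[-0.17,-0.86,-0.02],[-0.00,-0.00,0.42],0], | 8
[[0.00,0.00,0.41],[0.00,0.00,0.00],0],[[0.00,0.00,0.41],[0.00,0.00,0.00],0],[[0.00,0.00,0.41],[0.00,0.00,0.00],0], | 3
```

Request:
{"fn": "jog_arm", "kwargs": {"targets": [[[0.19, -0.86, -0.02], [0, 0, 0.42], 0], [[0.14, -0.87, -0.02], [0, 0, 0.42], 0], [[0.09, -0.87, -0.02], [0, 0, 0.42], 0], [[0.04, -0.88, -0.02], [0, 0, 0.42], 0], [[-0.01, -0.88, -0.02], [0, 0, 0.42], 0]]}}

```text
t: 3.58
position: [0.489, 0.0744, 0.0831]
tool_rot: [0.0, -0.007, 1.0, -0.0]
force: [0.6, -1.0, -2.8]
gripper_width: 0.231
grip_force: 79.3
```

Request:
{"fn": "jog_arm", "kwargs": {"targets": [[[-0.06, -0.88, -0.02], [0, 0, 0.42], 0], [[-0.12, -0.87, -0.02], [0, 0, 0.42], 0], [[-0.17, -0.86, -0.02], [0, 0, 0.42], 0], [[0, 0, 0], [0, 0, 0], 0], [[0, 0, 0], [0, 0, 0], 0]]}}

```text
t: 4.2
position: [0.5033, -0.0811, 0.0862]
tool_rot: [-0.0, 0.08, 0.997, 0.0]
force: [-0.7, 1.5, -4.2]
gripper_width: 0.229
grip_force: 79.6
```

```bash
python3 - <<'E'
from h import *
o=telemetry.get_obs(); print(o["position"],o["force"],o["grip_force"])
im,T=snap("wrist"); cv2.imwrite("pics/w2.png",im)
go(.504,-.081,.012,81.1,0)
E
```

```text
[ 0.50328971 -0.08113962  0.08617176] [-0.72448041  1.49132461 -4.21643293] 79.58755789644783
[[-0.01,-0.00,0.62],[0.00,-0.00,-0.01],0],[[-0.01,-0.00,0.62],[0.00,-0.00,-0.01],0], | 2
```

View pics/w2.png

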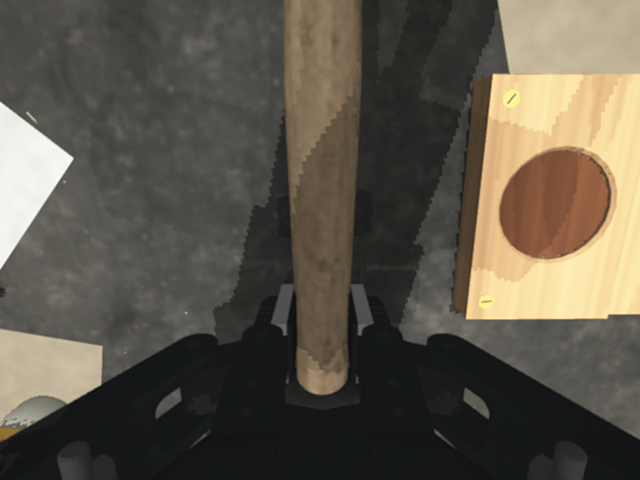

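Request:
{"fn": "jog_arm", "kwargs": {"targets": [[[0, 0, 0.45], [0, 0, 0], 0], [[0, 0, 0.45], [0, 0, 0], 0], [[0, 0, 0.25], [0, 0, 0], 0], [[0, 0, 0.1], [0, 0, 0], 0], [[0, 0, 0], [0, 0, 0], 0]]}}

```text
t: 4.88
position: [0.504, -0.0812, 0.0114]
tool_rot: [0.0, 0.079, 0.997, -0.0]
force: [0.1, 0.3, -3.7]
gripper_width: 0.236
grip_force: 79.6
```

Request:
{"fn": "jog_arm", "kwargs": {"targets": [[[0, 0, 0.03], [0, 0, 0], 0], [[0, 0, 0.03], [0, 0, 0], 0], [[0, 0, 0], [0, 0, 0], 0]]}}

```text
t: 5.25
position: [0.5039, -0.0816, 0.0077]
tool_rot: [0.0, 0.079, 0.997, -0.0]
force: [-0.5, 0.9, -3.4]
gripper_width: 0.232
grip_force: 79.6
```

Request:
{"fn": "jog_arm", "kwargs": {"targets": [[[0, 0, 0.03], [0, 0, 0], 0], [[0, 0, 0.02], [0, 0, 0], 0], [[0, 0, 0], [0, 0, 0], 0]]}}

```text
t: 5.62
position: [0.504, -0.0816, 0.007]
tool_rot: [-0.001, 0.079, 0.997, -0.0]
force: [-10.2, 2.3, 20.2]
gripper_width: 0.234
grip_force: 82.3
```

Request:
{"fn": "jog_arm", "kwargs": {"targets": [[[0, 0, -0.02], [0, 0, 0], 0.55], [[0, 0, 0], [0, 0, 0], 0.55], [[0, 0, 0], [0, 0, 0], 0.55], [[0, 0, -0.5], [0, 0, 0], 0.55], [[0, 0, -0.9], [0, 0, 0], 0.55]]}}

```text
t: 6.25
position: [0.5017, -0.0807, 0.0884]
tool_rot: [-0.003, 0.08, 0.997, 0.001]
force: [1.1, -0.1, 0.0]
gripper_width: 0.551
grip_force: 0.0
```

Request:
{"fn": "jog_arm", "kwargs": {"targets": [[[0, 0, -0.9], [0, 0, 0], 0.55], [[0, 0, 0], [0, 0, 0], 0.55]]}}

```text
t: 6.5
position: [0.5073, -0.0829, 0.1488]
tool_rot: [0.005, 0.079, 0.997, -0.002]
force: [0.2, -0.2, 0.1]
gripper_width: 0.55
grip_force: 0.0
```

```bash
python3 - <<'E'
from h import *
o=telemetry.get_obs(); print(o["position"],o["force"],o["grip_force"],o["gripper_width"])
T=pose()
go(.437,-.330,.15,110.8,.55)
E
```

```text
[ 0.50728132 -0.08288545  0.14883789] [ 0.22792943 -0.15345121  0.14300652] 0.0 0.5500805165274714
[[0.10,-0.85,-0.00],[-0.01,0.01,-0.75],0.55],[[0.19,-0.84,-0.00],[-0.01,0.01,-0.75],0.55],[[0.27,-0.81,-0.00],[-0.01,0.01,-0.75],0.55],[[0.36,-0.78,-0.00],[-0.01,0.01,-0.75],0.55],[[0.44,-0.74,-0.00],[-0.01,0.01,-0.75],0.55],
 | 5
```

Request:
{"fn": "jog_arm", "kwargs": {"targets": [[[0.1, -0.85, 0], [0, 0, -0.75], 0.55], [[0.19, -0.84, 0], [0, 0, -0.75], 0.55], [[0.27, -0.81, 0], [0, 0, -0.75], 0.55], [[0.36, -0.78, 0], [0, 0, -0.75], 0.55], [[0.44, -0.74, 0], [0, 0, -0.75], 0.55]]}}

```text
t: 7.12
position: [0.4325, -0.3302, 0.1422]
tool_rot: [-0.0, -0.183, 0.983, 0.001]
force: [0.6, -0.2, -0.8]
gripper_width: 0.548
grip_force: 0.0
```

Request:
{"fn": "jog_arm", "kwargs": {"targets": [[[0, 0, 0], [0, 0, 0], 0.55], [[0, 0, 0], [0, 0, 0], 0.55], [[0, 0, 0], [0, 0, 0], 0.55]]}}

```text
t: 7.5
position: [0.4339, -0.3277, 0.143]
tool_rot: [-0.0, -0.182, 0.983, 0.001]
force: [-0.3, -0.6, -0.8]
gripper_width: 0.554
grip_force: 0.0
```

```bash
python3 - <<'E'
from h import *
o=telemetry.get_obs(); print(o["t"],o["position"],o["q"].round(2))
im,T=snap("wrist"); cv2.imwrite("pics/w3.png",im); np.save("w3.npy",T)
print(proj("wrist",[[.437,-.33,.014]],T))
E
```

```text
7.5 [ 0.43385673 -0.32774909  0.14302607] [-0.87  0.16  1.77  0.    1.21 -2.81]
[[318.23362701 234.37610134]]
```

View pics/w3.png

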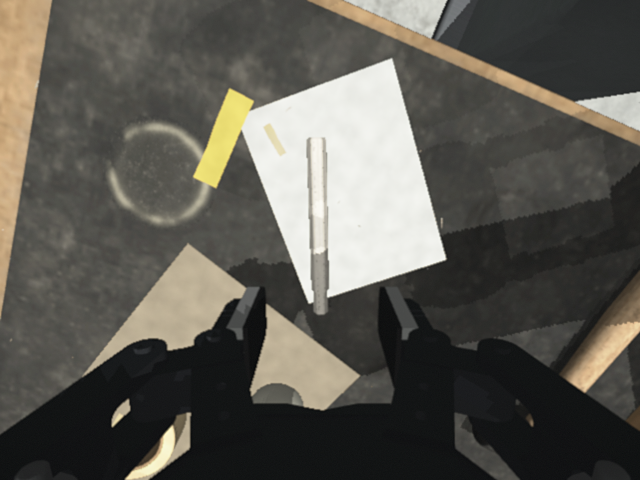

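```bash
python3 - <<'E'
from h import *
T=np.load("w3.npy")
w=ray("wrist",[(316.5,139),(321,313)],.014,T); d=w[1]-w[0]; print(w.round(4),w.mean(0),np.linalg.norm(d)); a=np.degrees(np.arctan2(d[1],d[0])); print(a)
c=w.mean(0)
G=go(*c,.045,a+90,.55); go(*c,.0065,a+90,.55,G)
E
```

```text
[[ 0.3713 -0.3564]
 [ 0.4983 -0.3042]] [ 0.43480602 -0.33029043] 0.13735295460509125
22.301374956416456
[[0.00,-0.02,0.82],[0.00,-0.00,-0.08],0.55],[[0.00,-0.02,0.82],[0.00,-0.00,-0.08],0.55], | 2
[[0.00,0.00,0.64],[0.00,0.00,0.00],0.55], | 1
```

Request:
{"fn": "jog_arm", "kwargs": {"targets": [[[0, -0.02, 0.82], [0, 0, -0.08], 0.55], [[0, -0.02, 0.82], [0, 0, -0.08], 0.55], [[0, 0, 0.4], [0, 0, 0], 0.5], [[0, 0, 0.24], [0, 0, 0], 0.4], [[0, 0, 0], [0, 0, 0], 0.4]]}}

```text
t: 8.18
position: [0.4345, -0.3306, 0.0064]
tool_rot: [-0.0, -0.193, 0.981, 0.001]
force: [-0.2, -0.3, 0.2]
gripper_width: 0.396
grip_force: 0.0
```

Request:
{"fn": "jog_arm", "kwargs": {"targets": [[[0, 0, 0], [0, 0, 0], 0], [[0, 0, 0], [0, 0, 0], 0], [[0, 0, 0], [0, 0, 0], 0], [[0, 0, 0], [0, 0, 0], 0]], "force": 50}}

```text
t: 8.68
position: [0.4355, -0.3324, 0.0085]
tool_rot: [0.001, -0.192, 0.981, -0.001]
force: [0.2, 0.4, 6.8]
gripper_width: 0.153
grip_force: 49.9
```

```bash
python3 - <<'E'
from h import *
o=telemetry.get_obs(); print(o["gripper_width"]*85,o["position"],o["grip_force"],o["force"],o["ft_torque"])
# block from w2 view recess? compute block corners via the earlier pose
T2=np.eye(4); a=np.radians(81.0); yv=np.array([np.cos(a),np.sin(a),0]); zv=np.array([0,0,-1.]); T2[:3,:3]=np.c_[np.cross(yv,zv),yv,zv]; T2[:3,3]=[.5033,-.0811,.0862]
im=cv2.imread("pics/w2.png"); hsv=cv2.cvtColor(im,cv2.COLOR_BGR2HSV); H,S,V=cv2.split(hsv)
m=np.zeros(S.shape,bool); m[130:270,490:622]=((S>120)&(V<190))[130:270,490:622]
m=cv2.morphologyEx(m.astype(np.uint8),cv2.MORPH_OPEN,np.ones((5,5)))
blobs(m,"wrist",.021,T2,500)
print(ray("wrist",[(493,74),(466,319)],.024,T2))
E
```

```text
13.015722461911041 [ 0.43553341 -0.33242957  0.00850142] 49.91269826889038 [0.19655566 0.35574392 6.77834045] [0.17239488 0.04719222 0.01541445]
px [553.4 203.5] mm [492.8  55.5] size [61.4 62.5] long-axis deg 178.4
[[0.41714178 0.02192671]
 [0.55588253 0.00074386]]
```

```bash
python3 - <<'E'
from h import *
go(.435,-.331,.10,112.3,0)
T=pose(); T[:3,3]=[.4355,-.332,.10]
go(.5026,.1126,.075,81.2,0,T)
E
```

```text
[[-0.00,0.01,-0.76],[-0.01,0.00,-0.01],0],[[-0.00,0.01,-0.76],[-0.01,0.00,-0.01],0], | 2
[[-0.43,0.72,0.04],[-0.00,0.00,0.43],0],[[-0.38,0.74,0.04],[-0.00,0.00,0.43],0],[[-0.34,0.76,0.05],[-0.00,0.00,0.43],0],[[-0.29,0.78,0.05],[-0.00,0.00,0.43],0],[[-0.24,0.80,0.05],[-0.00,0.00,0.43],0],
[[-0.19,0.81,0.05],[-0.00,0.00,0.43],0],[[-0.15,0.82,0.05],[-0.00,0.00,0.43],0],[[-0.10,0.83,0.05],[-0.00,0.00,0.43],0],[[-0.05,0.83,0.05],[-0.00,0.00,0.43],0], | 9
```

Request:
{"fn": "jog_arm", "kwargs": {"targets": [[[0, 0.01, -0.76], [0, 0, 0], 0], [[0, 0.01, -0.76], [0, 0, 0], 0]]}}

```text
t: 8.93
position: [0.4336, -0.3299, 0.0988]
tool_rot: [-0.0, -0.192, 0.981, 0.001]
force: [0.1, -0.8, -0.7]
gripper_width: 0.149
grip_force: 49.1
```

Request:
{"fn": "jog_arm", "kwargs": {"targets": [[[-0.43, 0.72, 0.04], [0, 0, 0.43], 0], [[-0.38, 0.74, 0.04], [0, 0, 0.43], 0], [[-0.34, 0.76, 0.05], [0, 0, 0.43], 0], [[-0.29, 0.78, 0.05], [0, 0, 0.43], 0], [[-0.24, 0.8, 0.05], [0, 0, 0.43], 0]]}}

```text
t: 9.55
position: [0.4714, -0.0814, 0.0844]
tool_rot: [0.0, -0.042, 0.999, -0.0]
force: [-0.5, 0.3, -0.9]
gripper_width: 0.149
grip_force: 49.2
```

Request:
{"fn": "jog_arm", "kwargs": {"targets": [[[-0.19, 0.81, 0.05], [0, 0, 0.43], 0], [[-0.15, 0.82, 0.05], [0, 0, 0.43], 0], [[-0.1, 0.83, 0.05], [0, 0, 0.43], 0], [[-0.05, 0.83, 0.05], [0, 0, 0.43], 0], [[0, 0, 0], [0, 0, 0], 0]]}}

```text
t: 10.18
position: [0.5011, 0.1176, 0.0722]
tool_rot: [-0.0, 0.075, 0.997, 0.0]
force: [-0.1, -0.6, -1.2]
gripper_width: 0.152
grip_force: 49.2
```

Request:
{"fn": "jog_arm", "kwargs": {"targets": [[[0, 0, 0], [0, 0, 0], 0], [[0, 0, 0], [0, 0, 0], 0]]}}

```text
t: 10.42
position: [0.5015, 0.1137, 0.0724]
tool_rot: [0.0, 0.077, 0.997, -0.0]
force: [-0.7, -1.0, -0.6]
gripper_width: 0.155
grip_force: 49.2
```

```bash
python3 - <<'E'
from h import *
o=telemetry.get_obs(); print(o["t"],o["position"],o["gripper_width"]*85)
im,T=snap("wrist"); cv2.imwrite("pics/w4.png",im); np.save("w4.npy",T)
go(.5026,.1126,.040,81.2,0)
E
```

```text
10.425 [0.50148263 0.11372087 0.07236855] 13.191810357599042
[[-0.02,-0.02,0.54],[-0.00,0.00,-0.01],0], | 1
```

View pics/w4.png

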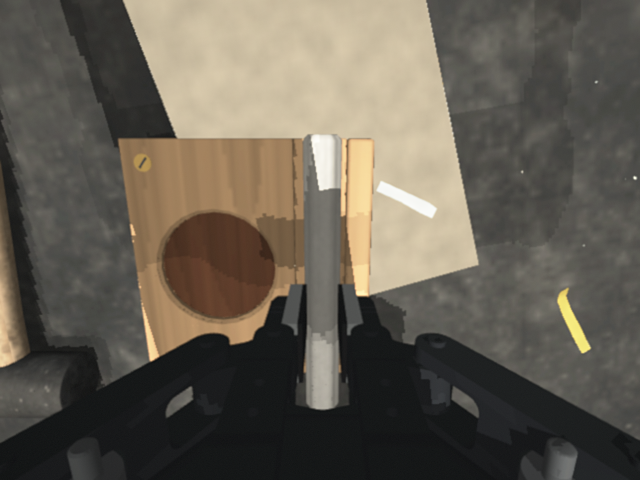

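```bash
python3 - <<'E'
from h import *
T=np.load("w4.npy"); u=np.array([np.cos(np.radians(81.2)),np.sin(np.radians(81.2))]); v=np.array([u[1],-u[0]])
def f(p,z): 
    w=ray("wrist",p,z,T)*1000; return (w@u).round(1),(w@v).round(1)
print("TCP",T[:2,3]*1000@u,T[:2,3]*1000@v)
print("edges right,left,recess",f([(120,139),(373,139),(157,358),(218,266)],.024))
print("groove",f([(295,140),(301,270),(346,150),(344,280)],.024))
print("setter ends",f([(322.5,134),(322.5,402)],.067))
E
```

```text
TCP 189.1019337166946 478.1816865650922
edges right,left,recess (array([ 86. , 214.3,  89.5, 130.6]), array([409.9, 410.1, 536.4, 478. ]))
groove (array([174.8, 176.7, 200.7, 200.8]), array([410.5, 480.4, 415.5, 486.4]))
setter ends (array([188.7, 188.7]), array([408.3, 532.2]))
```

Request:
{"fn": "jog_arm", "kwargs": {"targets": [[[0, -0.02, 0.3], [0, 0, 0], 0], [[0, 0, 0.25], [0, 0, 0], 0], [[0, 0, 0.1], [0, 0, 0], 0], [[0, 0, 0], [0, 0, 0], 0], [[0, 0, 0], [0, 0, 0], 0]]}}

```text
t: 11.1
position: [0.5017, 0.1137, 0.0336]
tool_rot: [0.0, 0.077, 0.997, 0.0]
force: [0.3, 0.9, -1.8]
gripper_width: 0.151
grip_force: 49.2
```

Request:
{"fn": "jog_arm", "kwargs": {"targets": [[[0, -0.02, 0.04], [0, 0, 0], 0], [[0, 0, 0.03], [0, 0, 0], 0], [[0, 0, 0], [0, 0, 0], 0]]}}

```text
t: 11.48
position: [0.5009, 0.1124, 0.029]
tool_rot: [-0.0, 0.077, 0.997, -0.0]
force: [1.0, 0.1, -2.4]
gripper_width: 0.151
grip_force: 49.2
```

Request:
{"fn": "jog_arm", "kwargs": {"targets": [[[0, 0, 0.02], [0, 0, 0], 0], [[0, 0, 0], [0, 0, 0], 0], [[0, 0, 0], [0, 0, 0], 0]]}}

```text
t: 11.85
position: [0.5011, 0.1125, 0.0279]
tool_rot: [0.0, 0.077, 0.997, -0.0]
force: [-0.5, 0.2, -1.0]
gripper_width: 0.149
grip_force: 49.2
```

Request:
{"fn": "jog_arm", "kwargs": {"targets": [[[0, 0, 0], [0, 0, 0], 0.3], [[0, 0, 0], [0, 0, 0], 0.3], [[0, 0, -0.3], [0, 0, 0], 0.3], [[0, 0, -0.7], [0, 0, 0], 0.3], [[0, 0, -0.8], [0, 0, 0], 0.3]]}}

```text
t: 12.48
position: [0.5008, 0.1125, 0.1379]
tool_rot: [-0.0, 0.077, 0.997, -0.0]
force: [0.8, 0.4, 0.8]
gripper_width: 0.3
grip_force: 0.0
```

```bash
python3 - <<'E'
from h import *
o=telemetry.get_obs(); print(o["position"],o["gripper_width"],o["force"])
T=pose(); a=np.radians(81.2)
go(.6756,.237,.15,-8.8,1)
E
```

```text
[0.50078526 0.11245219 0.13786491] 0.3001480856465084 [0.78931109 0.42279757 0.80561323]
[[-0.21,0.21,-0.02],[-0.00,-0.00,0.94],1],[[-0.18,0.23,-0.02],[-0.00,-0.00,0.94],1],[[-0.15,0.26,-0.02],[-0.00,-0.00,0.94],1],[[-0.12,0.27,-0.02],[-0.00,-0.00,0.94],1],[[-0.08,0.29,-0.02],[-0.00,-0.00,0.94],1],
[[-0.04,0.30,-0.02],[-0.00,-0.00,0.94],1],[[-0.00,0.30,-0.02],[-0.00,-0.00,0.94],1],[[0.04,0.30,-0.02],[-0.00,-0.00,0.94],1],[[0.07,0.29,-0.02],[-0.00,-0.00,0.94],1],[[0.11,0.28,-0.02],[-0.00,-0.00,0.94],1],
[[0.15,0.26,-0.02],[-0.00,-0.00,0.94],1],[[0.18,0.24,-0.02],[-0.00,-0.00,0.94],1], | 12
```

Request:
{"fn": "jog_arm", "kwargs": {"targets": [[[-0.21, 0.21, -0.02], [0, 0, 0.94], 1], [[-0.18, 0.23, -0.02], [0, 0, 0.94], 1], [[-0.15, 0.26, -0.02], [0, 0, 0.94], 1], [[-0.12, 0.27, -0.02], [0, 0, 0.94], 1], [[-0.08, 0.29, -0.02], [0, 0, 0.94], 1]]}}

```text
t: 13.1
position: [0.5743, 0.1648, 0.1436]
tool_rot: [0.001, 0.396, 0.918, 0.0]
force: [0.1, 0.1, 0.0]
gripper_width: 1.001
grip_force: 0.0
```

Request:
{"fn": "jog_arm", "kwargs": {"targets": [[[-0.04, 0.3, -0.02], [0, 0, 0.94], 1], [[0, 0.3, -0.02], [0, 0, 0.94], 1], [[0.04, 0.3, -0.02], [0, 0, 0.94], 1], [[0.07, 0.29, -0.02], [0, 0, 0.94], 1], [[0.11, 0.28, -0.02], [0, 0, 0.94], 1]]}}

```text
t: 13.72
position: [0.6476, 0.2174, 0.1496]
tool_rot: [0.0, 0.671, 0.742, 0.0]
force: [-0.2, -0.3, 0.2]
gripper_width: 1.0
grip_force: 0.0
```

Request:
{"fn": "jog_arm", "kwargs": {"targets": [[[0.15, 0.26, -0.02], [0, 0, 0.94], 1], [[0.18, 0.24, -0.02], [0, 0, 0.94], 1], [[0, 0, 0], [0, 0, 0], 1], [[0, 0, 0], [0, 0, 0], 1]]}}

```text
t: 14.22
position: [0.6758, 0.2377, 0.1509]
tool_rot: [0.0, 0.76, 0.65, -0.0]
force: [0.3, 0.5, -0.0]
gripper_width: 1.0
grip_force: 0.0
```

```bash
python3 - <<'E'
from h import *
o=telemetry.get_obs(); print(o["t"],o["position"],o["q"].round(2))
im,T=snap("wrist"); cv2.imwrite("pics/w5.png",im); np.save("w5.npy",T)
print(proj("wrist",[[.6756,.237,.014]],T))
hsv=cv2.cvtColor(im,cv2.COLOR_BGR2HSV); H,S,V=cv2.split(hsv)
m=cv2.morphologyEx(((S<45)&(V>140)).astype(np.uint8),cv2.MORPH_OPEN,np.ones((5,5)))
blobs(m,"wrist",.014,T,500)
E
```

```text
14.225 [0.67583849 0.23767974 0.15090787] [ 0.17  0.58  1.22 -0.    1.34  0.33]
[[321.84924657 228.28017423]]
px [541.3 471.3] mm [850.8 -36.8] size [18.3 60.2] long-axis deg 161.5
px [319.6 228.6] mm [673.7 237. ] size [48.7 49.9] long-axis deg 171.1
px [449.8  88. ] mm [781.3 322.2] size [ 32.7 100.8] long-axis deg 162.1
px [202.4  75.2] mm [604.9 354.9] size [36.3 83.5] long-axis deg 23.0
```

View pics/w5.png

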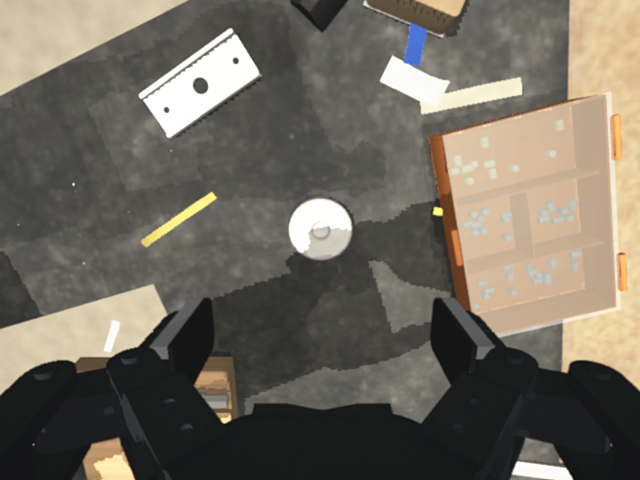

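```bash
python3 - <<'E'
from h import *
go(.6737,.237,.0035,-8.8,1)
E
```

```text
[[-0.00,-0.01,0.82],[-0.00,0.00,-0.01],1],[[-0.01,-0.01,0.82],[-0.00,0.00,-0.01],1],[[-0.01,-0.01,0.82],[-0.00,0.00,-0.01],1], | 3
```

Request:
{"fn": "jog_arm", "kwargs": {"targets": [[[0, -0.01, 0.8], [0, 0, 0], 1], [[-0.01, -0.01, 0.8], [0, 0, 0], 1], [[-0.01, -0.01, 0.5], [0, 0, 0], 1], [[0, 0, 0.34], [0, 0, 0], 1], [[0, 0, 0], [0, 0, 0], 0.75]]}}

```text
t: 14.9
position: [0.6729, 0.2366, 0.0025]
tool_rot: [-0.001, 0.761, 0.649, -0.001]
force: [-1.1, -0.2, 1.0]
gripper_width: 0.817
grip_force: 0.0
```

Request:
{"fn": "jog_arm", "kwargs": {"targets": [[[0, 0, 0], [0, 0, 0], 0.7], [[0, 0, 0], [0, 0, 0], 0.65], [[0, 0, 0], [0, 0, 0], 0.4], [[0, 0, 0], [0, 0, 0], 0.4], [[0, 0, 0], [0, 0, 0], 0.4]], "force": 60}}

```text
t: 15.52
position: [0.6756, 0.2374, 0.0065]
tool_rot: [0.001, 0.761, 0.649, 0.001]
force: [-2.1, -1.1, 5.2]
gripper_width: 0.545
grip_force: 60.4
```

Request:
{"fn": "jog_arm", "kwargs": {"targets": [[[0, 0, -0.05], [0, 0, 0], 0.4], [[0, 0, -0.4], [0, 0, 0], 0.4], [[0, 0, -0.7], [0, 0, 0], 0.4], [[0, 0, 0], [0, 0, 0], 0.4]]}}

```text
t: 16.02
position: [0.6782, 0.2378, 0.0798]
tool_rot: [0.003, 0.761, 0.649, 0.005]
force: [1.2, 0.4, -1.6]
gripper_width: 0.545
grip_force: 62.0
```

```bash
python3 - <<'E'
from h import *
o=telemetry.get_obs(); print(o["position"],o["gripper_width"]*85,o["force"])
go(.4943,.0555,.07,-8.8,0.4)
E
```

```text
[0.67816628 0.23779083 0.07980349] 46.28552234612335 [ 1.20816616  0.38285435 -1.64807635]
[[-0.70,-0.51,0.02],[0.01,-0.01,-0.01],0.4],[[-0.70,-0.51,0.03],[0.01,-0.01,-0.01],0.4],[[-0.70,-0.51,0.03],[0.01,-0.01,-0.01],0.4],[[-0.70,-0.51,0.03],[0.01,-0.01,-0.01],0.4],[[-0.69,-0.51,0.03],[0.01,-0.01,-0.01],0.4],
 | 5
```

Request:
{"fn": "jog_arm", "kwargs": {"targets": [[[-0.69, -0.5, 0.02], [0, 0, 0], 0.4], [[-0.69, -0.5, 0.02], [0, 0, 0], 0.4], [[-0.69, -0.5, 0.02], [0, 0, 0], 0.4], [[-0.69, -0.5, 0.02], [0, 0, 0], 0.4], [[-0.69, -0.5, 0.02], [0, 0, 0], 0.4]]}}

```text
t: 16.65
position: [0.492, 0.0552, 0.0668]
tool_rot: [0.0, 0.761, 0.649, -0.0]
force: [-0.7, -1.5, -1.4]
gripper_width: 0.544
grip_force: 62.0
```

Request:
{"fn": "jog_arm", "kwargs": {"targets": [[[0, 0, 0], [0, 0, 0], 0.4], [[0, 0, 0], [0, 0, 0], 0.4], [[0, 0, 0], [0, 0, 0], 0.4]]}}

```text
t: 17.02
position: [0.4947, 0.0566, 0.0674]
tool_rot: [0.0, 0.76, 0.65, 0.001]
force: [0.6, -0.1, -2.3]
gripper_width: 0.54
grip_force: 62.0
```

```bash
python3 - <<'E'
from h import *
o=telemetry.get_obs(); print(o["t"],o["position"],o["gripper_width"]*85)
im,T=snap("wrist"); cv2.imwrite("pics/w6.png",im); np.save("w6.npy",T)
im2,_=snap("top"); cv2.imwrite("pics/top6.png",im2)
go(.4943,.0555,.03,-8.8,.4)
E
```

```text
17.025 [0.49472126 0.05662778 0.0674351 ] 45.89244239450562
[[-0.02,0.00,0.62],[0.01,-0.00,-0.02],0.4], | 1
```

View pics/w6.png

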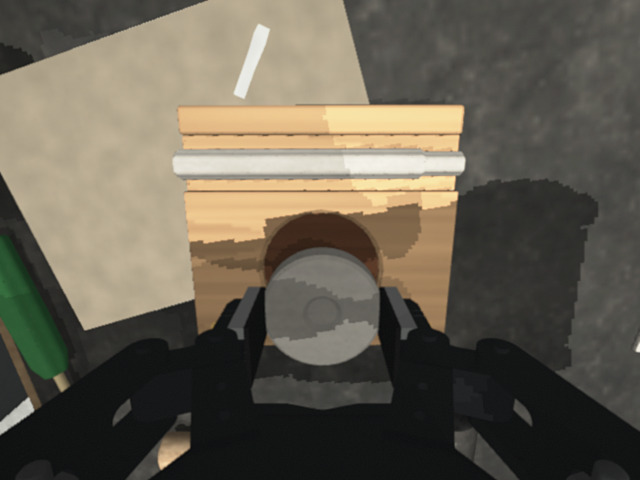

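```bash
python3 - <<'E'
from h import *
T=np.load("w6.npy")
a,b=ray("wrist",[(322.5,211),(322.5,212)],.024,T); c=ray("wrist",[(322.5,268)],.024,T)[0]
l,r=ray("wrist",[(264,262),(381,262)],.024,T)
x=T[:2,0]; print("rim top",b, "centre=",b-x*.032, c, np.linalg.norm(r-l), (l+r)/2)
d=ray("wrist",[(322.5,307)],.0674-.0045+.014,T)[0]; print("die",d, "TCP",T[:3,3])
E
```

```text
rim top [0.49978219 0.08686566] centre= [0.49478472 0.0552583 ] [0.49500046 0.05639386] 0.06315761588820498 [0.4955385  0.05978275]
die [0.49524396 0.05889533] TCP [0.49472126 0.05662778 0.0674351 ]
```

Request:
{"fn": "jog_arm", "kwargs": {"targets": [[[-0.02, 0, 0.3], [0, 0, 0], 0.4], [[0, 0, 0.25], [0, 0, 0], 0.4], [[0, 0, 0.08], [0, 0, 0], 0.4], [[0, 0, 0], [0, 0, 0], 0.4], [[0, 0, 0], [0, 0, 0], 0.4]]}}

```text
t: 17.75
position: [0.4939, 0.0549, 0.0296]
tool_rot: [0.0, 0.761, 0.649, 0.0]
force: [0.4, -0.2, -0.7]
gripper_width: 0.545
grip_force: 62.1
```

Request:
{"fn": "jog_arm", "kwargs": {"targets": [[[0, 0, 0.03], [0, 0, 0], 0.4], [[0, 0, 0], [0, 0, 0], 0.4], [[0, 0, 0], [0, 0, 0], 0.4]]}}

```text
t: 18.12
position: [0.4934, 0.055, 0.0274]
tool_rot: [0.0, 0.761, 0.649, 0.0]
force: [0.0, 0.3, -2.5]
gripper_width: 0.541
grip_force: 62.1
```

Request:
{"fn": "jog_arm", "kwargs": {"targets": [[[0, 0, 0.02], [0, 0, 0], 0.4], [[0, 0, 0], [0, 0, 0], 0.4], [[0, 0, 0], [0, 0, 0], 0.4]]}}

```text
t: 18.5
position: [0.4933, 0.055, 0.0261]
tool_rot: [-0.0, 0.761, 0.649, -0.0]
force: [1.0, 0.7, -1.2]
gripper_width: 0.541
grip_force: 62.1
```

Request:
{"fn": "jog_arm", "kwargs": {"targets": [[[0, 0, 0], [0, 0, 0], 0.72], [[0, 0, 0], [0, 0, 0], 0.72], [[0, 0, -0.3], [0, 0, 0], 0.72], [[0, 0, -0.7], [0, 0, 0], 0.72], [[0, 0, -0.7], [0, 0, 0], 0.72]]}}

```text
t: 19.12
position: [0.4931, 0.055, 0.1292]
tool_rot: [-0.0, 0.761, 0.649, -0.0]
force: [1.3, 0.5, 0.4]
gripper_width: 0.72
grip_force: 0.0
```

```bash
python3 - <<'E'
from h import *
o=telemetry.get_obs(); print(o["position"],o["gripper_width"])
T=np.load("w5.npy"); print(ray("wrist",[(200.5,85.5)],.003,T))
im,T=snap("wrist"); cv2.imwrite("pics/w7.png",im); np.save("w7.npy",T)
hsv=cv2.cvtColor(im,cv2.COLOR_BGR2HSV); H,S,V=cv2.split(hsv)
print("die in place, recess exp .4945 .0555"); blobs(cv2.morphologyEx(((S<45)&(V>100)).astype(np.uint8),cv2.MORPH_OPEN,np.ones((5,5))),"wrist",.033,T,1500)
go(.6040,.3560,.15,112.5,1)
E
```

```text
[0.49313642 0.05499145 0.12919959] 0.7198576011391252
[[0.60306618 0.35584146]]
die in place, recess exp .4945 .0555
px [603.7 270.3] mm [686.7   3.9] size [29.  63.2] long-axis deg 72.4
px [322.1 242. ] mm [492.9  53.8] size [49.3 49.3] long-axis deg 126.0
px [321.  154.5] mm [501.9 111.6] size [ 13.7 141. ] long-axis deg 171.0
[[0.33,0.06,-0.01],[0.00,0.00,-0.95],1],[[0.32,0.10,-0.01],[0.00,0.00,-0.95],1],[[0.30,0.14,-0.01],[0.00,0.00,-0.95],1],[[0.28,0.18,-0.01],[0.00,0.00,-0.95],1],[[0.25,0.22,-0.01],[0.00,0.00,-0.95],1],
[[0.22,0.25,-0.01],[0.00,0.00,-0.95],1],[[0.19,0.28,-0.01],[0.00,0.00,-0.95],1],[[0.15,0.30,-0.01],[0.00,0.00,-0.95],1],[[0.11,0.32,-0.01],[0.00,0.00,-0.95],1],[[0.06,0.33,-0.01],[0.00,0.00,-0.95],1],
[[0.02,0.33,-0.01],[0.00,0.00,-0.95],1],[[-0.02,0.33,-0.01],[0.00,0.00,-0.95],1],[[-0.07,0.33,-0.01],[0.00,0.00,-0.95],1],[[-0.11,0.31,-0.01],[0.00,0.00,-0.95],1],[[-0.15,0.30,-0.01],[0.00,0.00,-0.95],1],
[[-0.19,0.27,-0.01],[0.00,0.00,-0.95],1], | 16
```

View pics/w7.png

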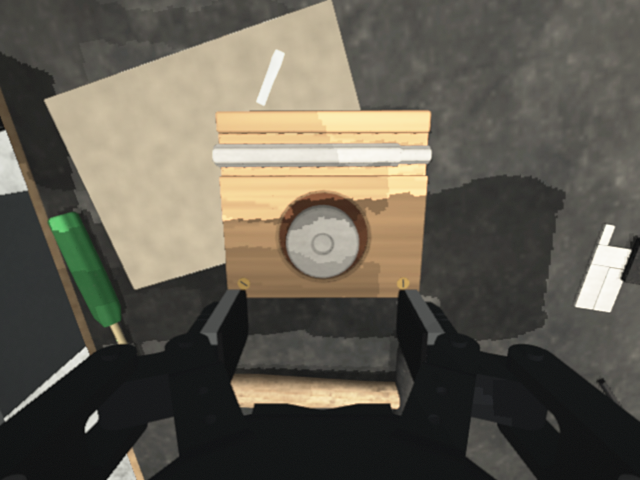

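```bash
python3 - <<'E'
from h import *
go(.6040,.3560,.13,-67.5,.75)
E
```

```text
[[0.65,0.12,0.01],[0.01,-0.00,0.91],0.75],[[0.67,0.04,0.01],[0.01,-0.00,0.91],0.75],[[0.66,-0.05,0.01],[0.01,-0.00,0.91],0.75],[[0.65,-0.13,0.01],[0.01,-0.00,0.91],0.75],[[0.63,-0.21,0.01],[0.01,-0.00,0.91],0.75],
[[0.60,-0.29,0.01],[0.01,-0.00,0.91],0.75],[[0.56,-0.37,0.01],[0.01,-0.00,0.91],0.75],[[0.51,-0.43,0.01],[0.01,-0.00,0.91],0.75], | 8
```

Request:
{"fn": "jog_arm", "kwargs": {"targets": [[[0.65, 0.12, 0.01], [0, 0, 0.91], 0.75], [[0.67, 0.04, 0.01], [0, 0, 0.91], 0.75], [[0.66, -0.05, 0.01], [0, 0, 0.91], 0.75], [[0.65, -0.13, 0.01], [0, 0, 0.91], 0.75], [[0.63, -0.21, 0.01], [0, 0, 0.91], 0.75]]}}

```text
t: 19.8
position: [0.5605, 0.244, 0.125]
tool_rot: [0.0, 0.926, 0.377, 0.0]
force: [0.0, 0.3, -0.0]
gripper_width: 0.755
grip_force: 0.0
```

Request:
{"fn": "jog_arm", "kwargs": {"targets": [[[0.6, -0.29, 0.01], [0, 0, 0.91], 0.75], [[0.56, -0.37, 0.01], [0, 0, 0.91], 0.75], [[0.51, -0.43, 0.01], [0, 0, 0.91], 0.75], [[0, 0, 0], [0, 0, 0], 0.75], [[0, 0, 0], [0, 0, 0], 0.75]]}}

```text
t: 20.42
position: [0.6002, 0.3556, 0.1229]
tool_rot: [0.0, 0.98, 0.197, -0.0]
force: [-0.5, -0.5, 0.1]
gripper_width: 0.751
grip_force: 0.0
```

```bash
python3 - <<'E'
from h import *
o=telemetry.get_obs(); print(o["t"],o["position"],o["q"].round(2))
im,T=snap("wrist"); cv2.imwrite("pics/w8.png",im); np.save("w8.npy",T)
hsv=cv2.cvtColor(im,cv2.COLOR_BGR2HSV); H,S,V=cv2.split(hsv)
blobs(cv2.morphologyEx(((S<45)&(V>130)).astype(np.uint8),cv2.MORPH_OPEN,np.ones((5,5))),"wrist",.006,T,1000)
E
```

```text
20.425 [0.60018811 0.35557467 0.12290605] [ 0.36  0.56  1.31 -0.    1.28  1.54]
px [163.2 297.3] mm [505.4 448.6] size [21.1 62.3] long-axis deg 166.1
px [321.8 227.9] mm [602.9 356.2] size [37.4 84.6] long-axis deg 22.8
px [453.6  24.7] mm [760.5 330.9] size [23.6 55.5] long-axis deg 138.2
```

View pics/w8.png

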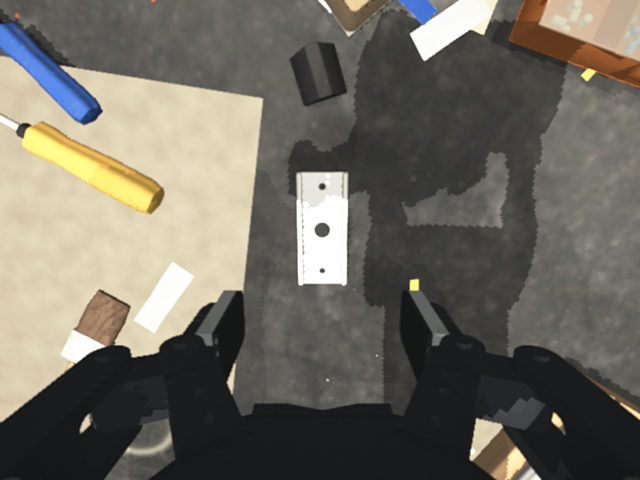

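Request:
{"fn": "jog_arm", "kwargs": {"targets": [[[0.02, 0.01, 0.8], [0, 0, 0], 0.75], [[0.02, 0, 0.7], [0, 0, 0], 0.7], [[0, 0, 0.35], [0, 0, 0], 0.65], [[0, 0, 0.15], [0, 0, 0], 0.6], [[0, 0, 0], [0, 0, 0], 0.6]]}}

```text
t: 21.1
position: [0.6034, 0.3564, 0.0042]
tool_rot: [-0.0, 0.98, 0.197, 0.001]
force: [0.4, -0.0, 0.4]
gripper_width: 0.597
grip_force: 0.0
```

Request:
{"fn": "jog_arm", "kwargs": {"targets": [[[0, 0, 0], [0, 0, 0], 0.5], [[0, 0, 0], [0, 0, 0], 0.45], [[0, 0, 0], [0, 0, 0], 0.3], [[0, 0, 0], [0, 0, 0], 0.3], [[0, 0, 0], [0, 0, 0], 0.3]], "force": 25}}

```text
t: 21.72
position: [0.6037, 0.3568, 0.0049]
tool_rot: [-0.0, 0.98, 0.197, 0.001]
force: [-1.5, -0.3, 7.5]
gripper_width: 0.403
grip_force: 24.9
```

Request:
{"fn": "jog_arm", "kwargs": {"targets": [[[0, 0, -0.05], [0, 0, 0], 0.3], [[0, 0, -0.4], [0, 0, 0], 0.3], [[0, 0, -0.7], [0, 0, 0], 0.3], [[0, 0, 0], [0, 0, 0], 0.3], [[0, 0, 0], [0, 0, 0], 0.3]]}}

```text
t: 22.35
position: [0.6029, 0.3565, 0.073]
tool_rot: [-0.0, 0.98, 0.197, 0.0]
force: [-0.6, -0.4, -1.4]
gripper_width: 0.409
grip_force: 25.0
```

```bash
python3 - <<'E'
from h import *
o=telemetry.get_obs(); print(o["t"],o["position"],o["gripper_width"]*85)
T=pose(); print(T[:3,:3].round(3))
go(.4935,.0545,.085,-98.8,.3)
E
```

```text
22.35 [0.60290385 0.3564899  0.07304333] 34.730820846670085
[[ 0.922  0.386  0.001]
 [ 0.386 -0.922  0.   ]
 [ 0.001  0.    -1.   ]]
[[-0.60,0.66,-0.03],[-0.00,-0.00,0.66],0.3],[[-0.54,0.71,-0.03],[-0.00,-0.00,0.66],0.3],[[-0.47,0.76,-0.03],[-0.00,-0.00,0.66],0.3],[[-0.40,0.80,-0.03],[-0.00,-0.00,0.66],0.3],[[-0.33,0.83,-0.03],[-0.00,-0.00,0.66],0.3],
[[-0.25,0.86,-0.03],[-0.00,-0.00,0.66],0.3], | 6
```

Request:
{"fn": "jog_arm", "kwargs": {"targets": [[[-0.6, 0.66, -0.03], [0, 0, 0.66], 0.3], [[-0.54, 0.71, -0.03], [0, 0, 0.66], 0.3], [[-0.47, 0.76, -0.03], [0, 0, 0.66], 0.3], [[-0.4, 0.8, -0.03], [0, 0, 0.66], 0.3], [[-0.33, 0.83, -0.03], [0, 0, 0.66], 0.3]]}}

```text
t: 22.98
position: [0.5105, 0.1028, 0.0802]
tool_rot: [0.0, 0.999, -0.033, -0.001]
force: [0.2, -0.3, 0.6]
gripper_width: 0.403
grip_force: 25.1
```

Request:
{"fn": "jog_arm", "kwargs": {"targets": [[[-0.25, 0.86, -0.03], [0, 0, 0.66], 0.3], [[0, 0, 0], [0, 0, 0], 0.3], [[0, 0, 0], [0, 0, 0], 0.3], [[0, 0, 0], [0, 0, 0], 0.3]]}}

```text
t: 23.48
position: [0.4941, 0.0548, 0.0827]
tool_rot: [-0.0, 0.997, -0.077, -0.0]
force: [0.0, 1.1, 0.1]
gripper_width: 0.406
grip_force: 25.1
```

```bash
python3 - <<'E'
from h import *
o=telemetry.get_obs(); print(o["t"],o["position"],o["gripper_width"]*85)
im,T=snap("wrist"); cv2.imwrite("pics/w9.png",im); np.save("w9.npy",T)
go(.4935,.0545,.042,-98.8,.3)
E
```

```text
23.475 [0.494058   0.05476451 0.08273532] 34.5353220701805
[[-0.01,0.01,0.68],[-0.00,0.00,-0.01],0.3], | 1
```

View pics/w9.png

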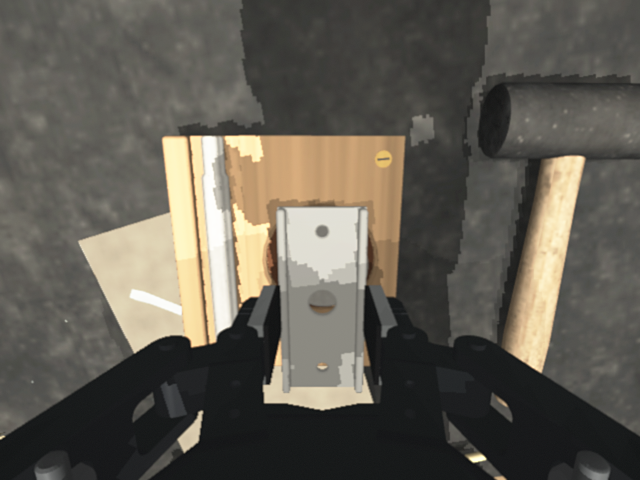

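```bash
python3 - <<'E'
from h import *
T=np.load("w9.npy")
print("hole",ray("wrist",[(322,302)],.081,T),"TCP",T[:3,3])
print("block back edge/right corner",ray("wrist",[(162,136),(405,136)],.024,T))
print("mallet handle",ray("wrist",[(562,165),(526,390)],.02,T), "head", ray("wrist",[(481,120)],.02,T))
E
```

```text
hole [[0.49380703 0.05396667]] TCP [0.494058   0.05476451 0.08273532]
block back edge/right corner [[ 5.75552677e-01  1.27444037e-01]
 [ 5.55689285e-01 -3.88733613e-04]]
mallet handle [[ 0.52687886 -0.08612083]
 [ 0.38178311 -0.06574012]] head [[ 0.55761781 -0.04243605]]
```

Request:
{"fn": "jog_arm", "kwargs": {"targets": [[[-0.01, 0, 0.35], [0, 0, 0], 0.3], [[0, 0, 0.25], [0, 0, 0], 0.3], [[0, 0, 0.08], [0, 0, 0], 0.3], [[0, 0, 0], [0, 0, 0], 0.3], [[0, 0, 0], [0, 0, 0], 0.3]]}}

```text
t: 24.15
position: [0.4941, 0.0538, 0.0429]
tool_rot: [0.0, 0.997, -0.078, 0.001]
force: [0.8, 0.5, -0.7]
gripper_width: 0.405
grip_force: 25.1
```

Request:
{"fn": "jog_arm", "kwargs": {"targets": [[[0, 0, 0.04], [0, 0, 0], 0.3], [[0, 0, 0], [0, 0, 0], 0.3], [[0, 0, 0], [0, 0, 0], 0.3]]}}

```text
t: 24.52
position: [0.4935, 0.0538, 0.04]
tool_rot: [0.0, 0.997, -0.078, 0.0]
force: [0.4, 0.4, -1.0]
gripper_width: 0.403
grip_force: 25.1
```

Request:
{"fn": "jog_arm", "kwargs": {"targets": [[[0, 0, 0.02], [0, 0, 0], 0.3], [[0, 0, 0.01], [0, 0, 0], 0.3], [[0, 0, 0], [0, 0, 0], 0.3], [[0, 0, 0], [0, 0, 0], 0.3]]}}

```text
t: 25.02
position: [0.4935, 0.0538, 0.0381]
tool_rot: [-0.0, 0.997, -0.078, 0.0]
force: [0.1, -0.9, -0.8]
gripper_width: 0.407
grip_force: 25.1
```

Request:
{"fn": "jog_arm", "kwargs": {"targets": [[[0, 0, 0], [0, 0, 0], 0.52], [[0, 0, 0], [0, 0, 0], 0.56], [[0, 0, -0.2], [0, 0, 0], 0.56], [[0, 0, -0.7], [0, 0, 0], 0.56], [[0, 0, -0.9], [0, 0, 0], 0.56]]}}

```text
t: 25.65
position: [0.4926, 0.0539, 0.1471]
tool_rot: [-0.0, 0.997, -0.078, -0.001]
force: [0.5, 0.2, -0.5]
gripper_width: 0.559
grip_force: 0.0
```

Request:
{"fn": "jog_arm", "kwargs": {"targets": [[[0, 0, -0.5], [0, 0, 0], 0.56], [[0, 0, 0], [0, 0, 0], 0.56], [[0, 0, 0], [0, 0, 0], 0.56]]}}

```text
t: 26.02
position: [0.4929, 0.0539, 0.1755]
tool_rot: [-0.0, 0.997, -0.078, -0.001]
force: [-0.4, -0.5, -1.1]
gripper_width: 0.562
grip_force: 0.0
```

```bash
python3 - <<'E'
from h import *
im,T=snap("wrist"); cv2.imwrite("pics/w10.png",im); np.save("w10.npy",T); print(telemetry.get_obs()["t"],T[:3,3])
hsv=cv2.cvtColor(im,cv2.COLOR_BGR2HSV); H,S,V=cv2.split(hsv)
blobs(cv2.morphologyEx(((S<45)&(V>110)).astype(np.uint8),cv2.MORPH_OPEN,np.ones((5,5))),"wrist",.036,T,1000)
go(.61,-.305,.2,-98.8,1)
E
```

```text
26.075 [0.49292425 0.0539048  0.17554289]
px [617.5 397.4] mm [ 294.3 -197. ] size [40.2 82.1] long-axis deg 45.9
px [321.7 224.8] mm [493.1  52.9] size [47.9 83.3] long-axis deg 171.1
px [249.4 211.9] mm [511.3 107.9] size [ 13.9 121.8] long-axis deg 171.4
[[0.41,0.80,-0.06],[0.00,0.00,-0.00],1],[[0.41,0.80,-0.06],[0.00,0.00,-0.00],1],[[0.41,0.80,-0.06],[0.00,0.00,-0.00],1],[[0.41,0.80,-0.06],[0.00,0.00,-0.00],1],[[0.41,0.80,-0.06],[0.00,0.00,-0.00],1],
[[0.41,0.80,-0.06],[0.00,0.00,-0.00],1],[[0.41,0.80,-0.06],[0.00,0.00,-0.00],1], | 7
```

View pics/w10.png

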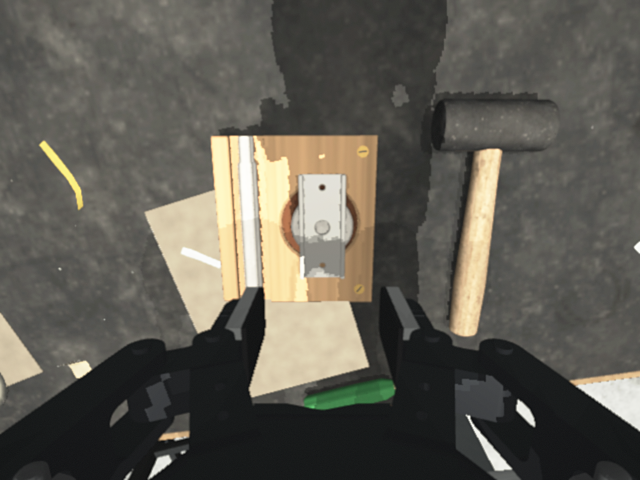

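Request:
{"fn": "jog_arm", "kwargs": {"targets": [[[0.41, 0.8, -0.06], [0, 0, 0], 1], [[0.41, 0.8, -0.06], [0, 0, 0], 1], [[0.41, 0.8, -0.06], [0, 0, 0], 1], [[0.41, 0.8, -0.06], [0, 0, 0], 1], [[0.41, 0.8, -0.06], [0, 0, 0], 1]]}}

```text
t: 26.7
position: [0.5771, -0.2037, 0.1922]
tool_rot: [-0.001, 0.997, -0.078, -0.001]
force: [-0.8, 1.1, 0.1]
gripper_width: 0.998
grip_force: 0.0
```

Request:
{"fn": "jog_arm", "kwargs": {"targets": [[[0.41, 0.8, -0.06], [0, 0, 0], 1], [[0.41, 0.8, -0.06], [0, 0, 0], 1], [[0, 0, 0], [0, 0, 0], 1], [[0, 0, 0], [0, 0, 0], 1], [[0, 0, 0], [0, 0, 0], 1]]}}

```text
t: 27.32
position: [0.611, -0.3033, 0.2006]
tool_rot: [-0.001, 0.997, -0.077, -0.001]
force: [-0.2, -0.7, -0.4]
gripper_width: 0.995
grip_force: 0.0
```

```bash
python3 - <<'E'
from h import *
im,T=snap("wrist"); cv2.imwrite("pics/w11.png",im); np.save("w11.npy",T); o=telemetry.get_obs(); print(o["t"],T[:3,3],o["q"].round(2))
hsv=cv2.cvtColor(im,cv2.COLOR_BGR2HSV); H,S,V=cv2.split(hsv)
for z in (.05,): blobs(cv2.morphologyEx(((S>140)&(V>120)&(H>20)&(H<35)).astype(np.uint8),cv2.MORPH_OPEN,np.ones((5,5))),"wrist",z,T,400)
E
```

```text
27.375 [ 0.61097438 -0.30333351  0.20061685] [-0.64  0.45  1.29  0.    1.4   1.09]
```

```bash
python3 - <<'E'
from h import *
im=cv2.imread("pics/w11.png"); T=np.load("w11.npy"); hsv=cv2.cvtColor(im,cv2.COLOR_BGR2HSV); H,S,V=cv2.split(hsv)
print(proj("wrist",[[.612,-.306,.05]],T))
for y in range(120,300,20): print(y,[tuple(int(v) for v in hsv[y,x]) for x in range(240,400,20)])
m=cv2.morphologyEx(((S>110)&(V>60)&(H>18)&(H<38)).astype(np.uint8),cv2.MORPH_OPEN,np.ones((3,3)))
blobs(m,"wrist",.05,T,100)
E
```

```text
[[323.94382058 222.45747179]]
120 [(23, 87, 103), (24, 21, 60), (25, 40, 71), (30, 14, 56), (20, 51, 189), (20, 53, 194), (20, 52, 193), (20, 52, 197)]
140 [(60, 6, 45), (23, 19, 55), (24, 26, 50), (19, 54, 162), (20, 52, 192), (20, 52, 190), (20, 52, 196), (20, 52, 188)]
160 [(15, 20, 50), (105, 12, 44), (38, 20, 51), (20, 52, 190), (20, 52, 193), (20, 53, 193), (20, 52, 193), (21, 51, 195)]
180 [(40, 17, 46), (30, 16, 49), (23, 18, 57), (20, 51, 189), (27, 125, 243), (19, 51, 194), (20, 52, 195), (20, 52, 196)]
200 [(38, 20, 52), (20, 16, 48), (30, 20, 51), (20, 52, 196), (20, 162, 186), (20, 166, 138), (20, 51, 199), (21, 51, 195)]
220 [(30, 14, 37), (15, 14, 37), (30, 22, 46), (20, 162, 191), (20, 161, 199), (19, 161, 203), (20, 51, 199), (20, 53, 194)]
240 [(20, 19, 40), (40, 19, 40), (40, 23, 34), (19, 163, 127), (20, 161, 147), (23, 149, 246), (20, 52, 197), (20, 52, 191)]
260 [(30, 14, 37), (30, 19, 40), (20, 52, 187), (20, 51, 199), (20, 51, 190), (20, 52, 193), (20, 53, 191), (20, 52, 186)]
280 [(45, 13, 38), (30, 19, 40), (20, 53, 182), (20, 54, 190), (20, 52, 193), (20, 53, 198), (20, 53, 189), (20, 52, 196)]
px [326.4 226.2] mm [ 608.1 -307.5] size [50.6 52.6] long-axis deg 171.2
px [327.1 178.6] mm [ 646.6 -313.8] size [16.1 22.2] long-axis deg 171.2
px [162.9 153.2] mm [ 686.3 -189.8] size [16.8 18.4] long-axis deg 146.9
px [248.8 127.5] mm [ 694.3 -260.1] size [12.  50.9] long-axis deg 171.6
```

Request:
{"fn": "jog_arm", "kwargs": {"targets": [[[-0.04, 0.08, 0.3], [0, 0, 0], 1], [[0, 0, 0.9], [0, 0, 0], 1], [[0, 0, 0.9], [0, 0, 0], 1], [[0, 0, 0.6], [0, 0, 0], 1], [[0, 0, 0.34], [0, 0, 0], 1]]}}

```text
t: 28.0
position: [0.6062, -0.3077, 0.0152]
tool_rot: [-0.001, 0.997, -0.078, -0.002]
force: [-0.6, -0.0, 0.5]
gripper_width: 0.997
grip_force: 0.0
```

Request:
{"fn": "jog_arm", "kwargs": {"targets": [[[0, 0, 0], [0, 0, 0], 0.85], [[0, 0, 0], [0, 0, 0], 0.75], [[0, 0, 0], [0, 0, 0], 0.4], [[0, 0, 0], [0, 0, 0], 0.4], [[0, 0, 0], [0, 0, 0], 0.4]], "force": 50}}

```text
t: 28.62
position: [0.61, -0.3101, 0.0218]
tool_rot: [0.001, 0.997, -0.078, 0.002]
force: [-0.2, 2.2, 7.0]
gripper_width: 0.613
grip_force: 52.8
```

Request:
{"fn": "jog_arm", "kwargs": {"targets": [[[0, 0, -0.1], [0, 0, 0], 0.4], [[0, 0, -0.5], [0, 0, 0], 0.4], [[0, 0, -0.8], [0, 0, 0], 0.4], [[0, 0, 0], [0, 0, 0], 0.4], [[0, 0, 0], [0, 0, 0], 0.4]]}}

```text
t: 29.25
position: [0.6074, -0.3089, 0.1018]
tool_rot: [-0.0, 0.997, -0.078, -0.001]
force: [-0.3, 1.0, -3.1]
gripper_width: 0.607
grip_force: 52.9
```

```bash
python3 - <<'E'
from h import *
o=telemetry.get_obs(); print(o["t"],o["position"],o["gripper_width"]*85,o["force"])
c=np.array([.4973,.0753]); a=np.radians(-8.8); Rb=np.array([[np.cos(a),-np.sin(a)],[np.sin(a),np.cos(a)]])
g=c+Rb@[.135,-.02]; print(g)
G=go(*g,.105,-98.8,.4)
E
```

```text
29.25 [ 0.60744812 -0.3088998   0.10183247] 51.58407584063486 [-0.30316801  0.99127432 -3.08151767]
[0.62765111 0.03488234]
[[-0.08,-0.82,-0.01],[-0.00,0.00,-0.00],0.4],[[-0.08,-0.82,-0.01],[-0.00,0.00,-0.00],0.4],[[-0.08,-0.82,-0.01],[-0.00,0.00,-0.00],0.4],[[-0.08,-0.82,-0.01],[-0.00,0.00,-0.00],0.4],[[-0.08,-0.82,-0.01],[-0.00,0.00,-0.00],0.4],
[[-0.08,-0.82,-0.01],[-0.00,0.00,-0.00],0.4],[[-0.08,-0.82,-0.01],[-0.00,0.00,-0.00],0.4], | 7
```

Request:
{"fn": "jog_arm", "kwargs": {"targets": [[[-0.08, -0.82, 0], [0, 0, 0], 0.4], [[-0.08, -0.82, 0], [0, 0, 0], 0.4], [[-0.08, -0.82, 0], [0, 0, 0], 0.4], [[-0.08, -0.82, 0], [0, 0, 0], 0.4], [[-0.08, -0.82, 0], [0, 0, 0], 0.4]]}}

```text
t: 29.88
position: [0.6209, -0.0605, 0.1001]
tool_rot: [-0.0, 0.997, -0.078, -0.002]
force: [0.6, 0.6, -2.0]
gripper_width: 0.61
grip_force: 53.1
```

Request:
{"fn": "jog_arm", "kwargs": {"targets": [[[-0.08, -0.82, 0], [0, 0, 0], 0.4], [[-0.08, -0.82, 0], [0, 0, 0], 0.4], [[0, 0, 0.4], [0, 0, 0], 0.4], [[0, 0, 0.5], [0, 0, 0], 0.4], [[0, 0, 0.3], [0, 0, 0], 0.4]]}}

```text
t: 30.5
position: [0.6257, 0.0366, 0.0268]
tool_rot: [-0.0, 0.997, -0.078, -0.003]
force: [-0.2, 0.0, -1.9]
gripper_width: 0.609
grip_force: 53.4
```

Request:
{"fn": "jog_arm", "kwargs": {"targets": [[[0, 0, 0.05], [0, 0, 0], 0.4], [[0, 0, 0], [0, 0, 0], 0.4], [[0, 0, 0], [0, 0, 0], 0.4]]}}

```text
t: 30.88
position: [0.6297, 0.0359, 0.0293]
tool_rot: [0.0, 0.997, -0.078, 0.001]
force: [-0.4, 0.2, -2.6]
gripper_width: 0.607
grip_force: 53.3
```

Request:
{"fn": "jog_arm", "kwargs": {"targets": [[[0, 0, 0.08], [0, 0, 0], 0.4], [[0, 0, 0.02], [0, 0, 0], 0.4], [[0, 0, 0], [0, 0, 0], 0.4], [[0, 0, 0], [0, 0, 0], 0.4]]}}

```text
t: 31.38
position: [0.6286, 0.0362, 0.0219]
tool_rot: [0.0, 0.997, -0.078, 0.0]
force: [0.0, -0.3, -2.1]
gripper_width: 0.61
grip_force: 53.4
```

Request:
{"fn": "jog_arm", "kwargs": {"targets": [[[0, 0, 0.02], [0, 0, 0], 0.4], [[0, 0, 0], [0, 0, 0], 0.4], [[0, 0, 0], [0, 0, 0], 0.4]]}}

```text
t: 31.75
position: [0.629, 0.0361, 0.0219]
tool_rot: [0.0, 0.997, -0.078, 0.0]
force: [-2.6, 0.4, 5.7]
gripper_width: 0.609
grip_force: 54.1
```

Request:
{"fn": "jog_arm", "kwargs": {"targets": [[[0, 0, 0], [0, 0, 0], 0.7], [[0, 0, 0], [0, 0, 0], 0.85], [[0, 0, -0.2], [0, 0, 0], 0.85], [[0, 0, -0.7], [0, 0, 0], 0.85], [[0, 0, -0.8], [0, 0, 0], 0.85]]}}

```text
t: 32.38
position: [0.6281, 0.0362, 0.1238]
tool_rot: [-0.0, 0.997, -0.078, -0.001]
force: [0.3, -0.1, 0.3]
gripper_width: 0.852
grip_force: 0.0
```

Request:
{"fn": "jog_arm", "kwargs": {"targets": [[[0, 0, -0.8], [0, 0, 0], 0.85], [[-0.5, 0, -0.5], [0, 0, 0], 0.85], [[-0.5, 0, 0], [0, 0, 0], 0.85], [[0, 0, 0], [0, 0, 0], 0.85], [[0, 0, 0], [0, 0, 0], 0.85]]}}

```text
t: 33.0
position: [0.5699, 0.0454, 0.2012]
tool_rot: [0.0, 0.997, -0.078, 0.001]
force: [0.6, -0.3, -0.2]
gripper_width: 0.849
grip_force: 0.0
```

```bash
python3 - <<'E'
from h import *
im,T=snap("wrist"); o=telemetry.get_obs(); print(o["t"],o["position"],o["force"])
c=np.array([.4973,.0753]); a=np.radians(-8.8); Rb=np.array([[np.cos(a),-np.sin(a)],[np.sin(a),np.cos(a)]])
H,S,V=cv2.split(cv2.cvtColor(im,cv2.COLOR_BGR2HSV)); op=lambda m:cv2.morphologyEx(m.astype(np.uint8),cv2.MORPH_OPEN,np.ones((3,3)))
print("pot");blobs(op((S>110)&(V>60)&(H>17)&(H<38)),"wrist",.05,T,600)
print("white");blobs(op((S<45)&(V>110)),"wrist",.035,T,600)
for s,yb in (("pot",(.135,-.02)),("die",(0,-.02)),("setter",(0,.037))): print(s,(c+Rb@yb).round(4))
# top-view check: lid in scene camera via its own blob
im2,_=snap("scene"); H,S,V=cv2.split(cv2.cvtColor(im2,cv2.COLOR_BGR2HSV)); print(proj("scene",[*(c+Rb@(.135,-.02)),.05]))
blobs(op((S>130)&(V>90)&(H>18)&(H<36)),"scene",.05,None,80)
E
```

```text
33.05 [0.56996689 0.04531729 0.20091459] [-0.31766747  0.52611091 -0.11792082]
pot
px [321.9 153.4] mm [625.1  35.7] size [52.1 52.1] long-axis deg 81.1
px [558.9  32.5] mm [ 685.1 -148.1] size [18.7 31.9] long-axis deg 130.3
white
px [118.4 462.8] mm [344.4 294.8] size [31.3 62.4] long-axis deg 139.0
px [514.4 460.3] mm [ 285.2 -123.6] size [60.6 75.8] long-axis deg 80.7
px [626.1 301.3] mm [ 439.4 -217. ] size [35.9 89.6] long-axis deg 4.3
px [325.4 302.6] mm [491.6  53.3] size [49.  87.6] long-axis deg 172.4
px [128.1 274.3] mm [545.9 224.6] size [31.4 60.7] long-axis deg 170.5
px [263.1 296.8] mm [503.2 109.8] size [ 14.3 142. ] long-axis deg 171.1
px [495.9 224. ] mm [ 544.9 -105.3] size [17.3 54.2] long-axis deg 77.6
px [246.6 199.3] mm [596.9 106.1] size [25.2 60.9] long-axis deg 93.8
px [114.  166.9] mm [644.3 201.6] size [76.5 92.6] long-axis deg 76.6
px [363.4  46. ] mm [702.9  -6.6] size [27.8 63.3] long-axis deg 71.7
px [551.  16.] mm [ 693.9 -155.7] size [29.8 60.7] long-axis deg 81.4
px [166.6  78.3] mm [699.4 156.9] size [115.3 209.2] long-axis deg 81.0
pot [0.6277 0.0349]
die [0.4942 0.0555]
setter [0.503  0.1119]
[[346.77495737 219.44703425]]
px [429.8 475.4] mm [ 403.4 -674.8] size [13.9 51.5] long-axis deg 150.9
px [355.3 389. ] mm [ 377.7 -448.6] size [18.1 67.3] long-axis deg 173.2
px [234.2 329.1] mm [ 212.2 -193.8] size [ 32.1 174.7] long-axis deg 90.1
px [345.4 222. ] mm [619.3  27.2] size [52.6 60.5] long-axis deg 63.4
px [264.6 151.7] mm [561.7 460.1] size [ 24.3 110.2] long-axis deg 82.2
```

```bash
python3 -c "
from plant import manip; print(manip.finish_job())"
```

```text
the job is handed in; nothing more can be done
None
```

I handed the job in at about 33 s with all five items placed. Measured in the last pictures, the die, tab, setter and pot sit where required, with the mallet last checked before the pot was moved; the verdict was not shown.

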